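# Close down the gas candy-floss machine

### The arm

A 6-joint arm with a two-finger parallel gripper is mounted at the origin on the work surface. World frame = base frame: x ahead of the robot, y to its left, z up, the work surface at z = 0. Lengths are in mm, angles in rad, forces in N, time in s.
With the tool pointing down it reaches from about 350 to 875 mm from the base axis. Payload 4.2 kg.
Tool frame: the origin (TCP) lies at the very end of the fingers, on their centre line; the grasp point (between the pads) lies 19 mm behind it; z points along the fingers, y is the line along which they close (so a half turn about z gives the same grasp; the last joint's range is limited). The gripper opens to 85 mm and grips with 20 to 120 N. Pads are 22 mm wide; open, the fingers measure 114 mm over their backs; the gripper's body (76 mm by 85 mm) begins 54 mm behind the grasp point. The pads swing forward as they close: fully open they stand 13 mm farther back than shut.
Start: joints at [1.566, 0.385, 0.008, 0, -1.194, -0.259], TCP at [162.937, 603.366, 231.312] pointing down, gripper open.
Joint ranges: [-3.14, 3.14], [-1.21, 2.06], [-1.07, 1.41], [-3.16, 2.05], [-2.99, -0.16], [-3.1, 3.1]. Speed limits (rad/s): [2.79, 2.79, 3.14, 3.14, 3.14, 3.14].

### API

Orientations are given as a unit quaternion [x, y, z, w].
In Python, from bench import read_state, get_image, camera_model, job_done gives the robot as it stands.
- The arm moves only by the shell command python3 -m handwheel 'ROWS'. ROWS is JSON, a list of rows, each a list of 7 numbers: the shift along the tool's x, y, z in m, then the turn, a rotation vector about the tool's x, y, z in rad, then the gripper's target within -1 to 1 (fully open at 1, half-way at 0, shut at -1). In form: [[dx, dy, dz, wx, wy, wz, jaw], ...]. A call has 1 to 10 rows; each row is the pose to reach, as a shift and turn from the pose commanded when the call began, along the tool's axes at that moment; what a row does not reach only later rows make up. A row lasts 1/8 s, in which the tool goes at most 62.5 mm and 10.7 degrees, less where a joint would pass 70% of its speed; a pose out of reach is approached as far as the arm can. A call with a gripper value outside its range is refused whole. The fingers move at their own pace and stop on an object; the grip force is fixed at half the most. Time passes only in rows, so rows that repeat a pose let the fingers close. It gives the time, the measured TCP pose, the force, the opening and the grip force at its end, in the units of the state.
- read_state(): the state, without advancing time (a new reading comes with each control period).
- get_image(name): name is "side" or "top"; returns (picture, depth): 480x640x3 uint8, blue, green, red; 480x640 float32, mm along the optical axis (not along the pixel's ray), 0 where there is no reading.
- camera_model(name): a dict with "K" (3x3 intrinsics, pixels), "rvec" (rotation vector, rad) and "tvec" (3), from world to camera coordinates, as OpenCV has them. Camera axes: x right, y down, z forward; pixel columns grow to the right and rows downward; lengths in mm; the calibration is good to about 2 mm. A picture is of the moment at which its call begins. camera_model takes no time and is no camera call.
- job_done(): hands the job in; it is judged then, once.
The state is a dict: "clock": time; "joints": joint angles; "joint_vel": joint speeds; "joint_efforts": joint torques, N m; "position": TCP position; "ee_rot": TCP orientation; "contact_force": force on the tool from outside, world axes, zero at the start; "wrist_torque": the same for the moment, N m; "gripper_width": finger opening in mm; "grasp_force": force on a finger pad.
Only numpy, scipy, OpenCV 4.12 (cv2) and the standard library are available. Lean on these libraries where they do the work, as an engineer would, in place of code of your own. Each camera call takes 0.05 s, during which the arm holds its last target. There are 200 camera calls.

### The job

Close down the gas-fired candy-floss machine at the end of service: first shut the gas by turning the yellow lever its quarter turn until it meets its stop, square across the pipe, and only after that flip the red motor toggle on the same panel down to off. Let go of everything, and do not shift the two jars of sweets or the bottle of sticks.

Things in the scene. Friction and masses are not known exactly. Their poses are not given: they have to be found in the camera images.
- machine: Floss machine, fixed, front facing its own -x. Origin on the table under the valve's front, at mid width; z up. Cabinet 360 mm wide, 235 mm tall. On top a round steel bowl centred 230 mm behind the origin (+x): underside 280 mm above the table and 205 mm in radius, rim 450 mm up and 255 mm in radius, so it overhangs the controls; an upright tool hits it, so come in tilted from the front.
- panel: The machine's sloping front panel, 360 mm wide. Origin on its surface at mid width, 108 mm above the table, 44 mm behind the machine's origin. x: up the slope, in under the bowl (panel spans -75 to 90 mm); y: level, along the width, towards the toggle; z: outward normal, 40 deg from vertical, leaning to the operator. Fixed on it: ammeter at x 48, y 10 (54 mm disc), knob at x 35, y 138 (36 mm disc).
- valve_stem (a point): Point on the gas valve's turning axis (parallel to panel z) at the mid-plane of the lever, 68 mm off the panel, 160 mm above the table; panel x 0, y -40 mm. Axes as the panel's. The stem's nut rises 10 mm above it. Below, along panel y, runs the copper gas pipe (15 mm thick, axis 24 mm off the panel) with the brass valve body, from y -200 to 25 mm.
- lever_grip (a point): Middle of the yellow sleeve of the gas lever, 70 mm from the stem. The lever is a flat bar turning in a plane parallel to the panel; the sleeve is 16 mm wide, 10 mm thick, from 28 to 95 mm from the stem, and clears the pipe below by 31 mm. The point turns with the lever: its -y points from stem to lever end, its z is the panel's z.
- gas_valve (a joint): Turn of the gas lever, rad. 0 = open, at its open stop, lever along the pipe to panel -y; 1.571 = shut, hard against its shut stop, lever square across the pipe, pointing down the slope (panel -x) to the operator. Shuts clockwise seen by the operator. Takes about 0.3 N m (4 to 5 N at the sleeve's middle) and stays where it is left.
- toggle_pivot (a point): Pivot of the motor toggle, 10 mm off the panel at panel x -20, y 75 mm, at the mouth of its steel bush (19 mm nut, 6 mm high). Axes as the panel's. The panel is bare for 25 mm and more to either side of it.
- toggle_tip (a point): Round end of the red bat of the motor toggle, 38.5 mm from its pivot; the bat is 6 mm thick at the root, 10 mm near its end. On: it leans 0.3 rad from the panel's normal up the slope (panel +x); off: 0.3 rad down the slope (panel -x), to the operator.
- motor_toggle (a joint): Motor toggle, rad. 0 = on (bat up the slope), 0.6 = off (bat down the slope). A spring drives it from its centre (0.3) to either side: push the bat past the centre, with 2 to 3 N near its end, and it snaps over and stays.
- jar_pink: Loose bystander: square glass jar of pink sweets with a round aluminium lid, 104 x 104 mm, 157 mm tall, 0.5 to 1.1 kg. Origin at the centre of its underside, z up.
- jar_yellow: Loose bystander: the same jar with yellow sweets. Origin at the centre of its underside, z up.
- stick_bottle: Loose bystander: clear bottle with a blue band, 62 mm thick, 135 mm tall, with thin paper sticks standing out of it to 208 mm. Origin at the centre of its underside, z up.

How it is judged:
By the outcome, as a careful person would: the job done as asked, in the order asked, and still so for the second after the job is handed in, with the robot touching nothing.
It also fails if it takes over 48 s, if anything falls off the work surface, if the arm or the gripper's body presses on something with over 40 N, if the wrist force passes 120 N, or if a joint passes its speed limit or range.

## Working session

There is one attempt and no reset: what is moved stays moved. The work goes in short steps, Python scripts to look and compute and a shell command to move; the robot and the scene stay as the last step left them, time stands still between calls to the robot, and variables do not carry over. Pictures are saved under pics/ and viewed, at most 10 in all, crops included, and the job is handed in when it is done.

```bash
mkdir -p pics; ls
python3 - <<'E'
from bench import *
import cv2,numpy as np
for n in("side","top"):
    p,d=get_image(n);cv2.imwrite(f"pics/{n}0.png",p);np.savez(f"{n}0.npz",p=p,d=d)
    m=camera_model(n);R=cv2.Rodrigues(np.array(m["rvec"],float))[0];print(n,-R.T@np.array(m["tvec"]).ravel(),R[2],np.array(m["K"])[0,0])
s=read_state();print(s)
E
```

```text
pics
side [ 707.9012505  -335.72189454 1386.06063646] [-0.10494867  0.28342654 -0.95323406] 588.9025920460821
top [ 401.51740621   55.16951222 1294.90175425] [ 0.14731374  0.00160902 -0.98908851] 592.8594791856087
{'clock': 0.1, 'joints': array([ 1.56559827e+00,  3.85507423e-01,  6.77943324e-03, -4.13020892e-04,
       -1.19398096e+00, -2.58595317e-01]), 'joint_vel': array([ 0.00055123, -0.00214139,  0.00247061,  0.00313523, -0.00207763,
        0.0011919 ]), 'joint_efforts': array([-3.66704662e-04, -3.93317878e+01,  1.88932657e+01,  4.19795886e+00,
       -2.56516621e-03,  3.65290731e-06]), 'position': array([162.82173354, 602.89643781, 230.32409095]), 'ee_rot': array([ 9.91303743e-01, -1.31590039e-01, -6.95712426e-05,  9.72899938e-04]), 'contact_force': array([-0.48343433, -0.45822993,  0.3522784 ]), 'wrist_torque': array([-0.02134272, -0.00773888, -0.05623053]), 'grasp_force': 0.0, 'gripper_width': 85.51871730881372}
```

View pics/side0.png

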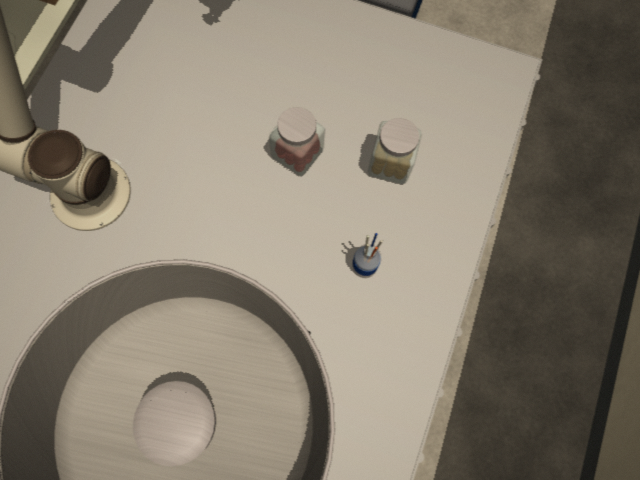

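View pics/top0.png

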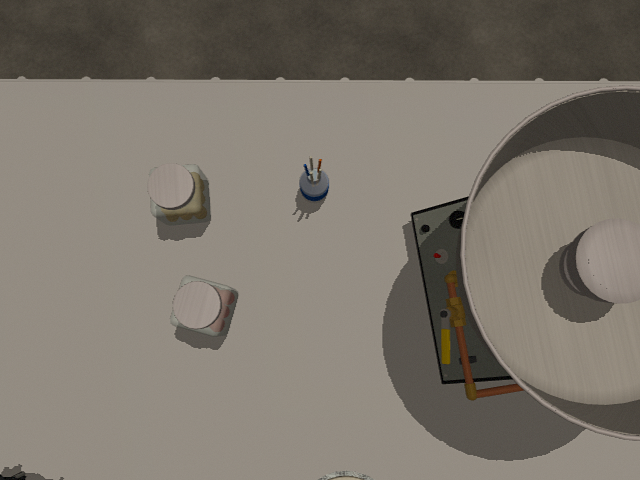

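The side view shows the bowl (rim centre about (165,440)) hiding the controls, and the three bystanders at (297,140), (395,150) and (367,260). The top view shows the yellow sleeve at (446,346), the stem at (444,314), the red toggle at (438,256), and the bystanders at (180,195), (203,305) and (314,187).

```bash
cat > h.py <<'E'
from bench import *
import cv2,numpy as np
from scipy.spatial.transform import Rotation as Ro
def cam(n):
    m=camera_model(n);return np.array(m["K"],float),cv2.Rodrigues(np.array(m["rvec"],float))[0],np.array(m["tvec"],float).ravel()
def ray(n,u,v):
    K,R,t=cam(n);return -R.T@t, R.T@np.linalg.solve(K,[u,v,1.])
def atz(n,u,v,z):
    c,r=ray(n,u,v);return c+r*(z-c[2])/r[2]
def atd(n,u,v,d):
    c,r=ray(n,u,v);return c+r*d
def proj(n,P):
    K,R,t=cam(n);q=(K@(R@np.atleast_2d(P).T+t[:,None]));return (q[:2]/q[2]).T
E
python3 - <<'E'
from h import *
np.set_printoptions(precision=1,suppress=True)
z=np.load("top0.npz");p,d=z["p"],z["d"];hsv=cv2.cvtColor(p,cv2.COLOR_BGR2HSV)
roi=np.zeros(d.shape,bool);roi[190:400,405:500]=1
def blob(lo,hi,name):
    m=((cv2.inRange(hsv,lo,hi)>0)&roi).astype(np.uint8)
    n,l,s,c=cv2.connectedComponentsWithStats(m)
    for i in np.argsort(-s[1:,4])[:2]+1:
        v,u=np.where(l==i);dd=d[v,u];dm=np.median(dd[dd>0]);r=cv2.minAreaRect(np.c_[u,v].astype(np.float32))
        print(name,s[i,4],c[i],r,atd("top",*c[i],dm))
blob((22,150,100),(35,255,255),"yellow")
blob((0,180,100),(6,255,255),"red");blob((0,180,60),(8,255,255),"red2")
for u,v in[(444,314),(413,213),(443,382),(420,300),(430,330),(438,256),(441,256),(435,256),(425,229)]:
    dm=np.median(d[v-1:v+2,u-1:u+2]);print(u,v,atd("top",u,v,dm))
print("panel corners z?",atz("top",412,212,50),atz("top",443,382,50))
# bystanders lids
for n,pts in {"top":[(172,186),(198,305),(314,183)],"side":[(400,136),(297,125),(367,258)]}.items():
    for q,h in zip(pts,(157,157,135)): print(n,atz(n,*q,h))
E
python3 - <<'E'
import cv2
p=cv2.imread("pics/top0.png")[190:400,400:500];cv2.imwrite("pics/crop0.png",cv2.resize(p,None,fx=2.8,fy=2.8,interpolation=cv2.INTER_CUBIC))
E
```

```text
yellow 252 [445.4 346.6] ((445.5, 346.5), (33.0, 7.0), 90.0) [ 368.9 -181.   157.4]
red 1 [436. 255.] ((436.0, 255.0), (0.0, 0.0), 0.0) [ 545.8 -171.9  135.7]
red2 24 [436.5 255.2] ((436.5000305175781, 255.5), (5.656853675842285, 4.242640495300293), 45.0) [ 545.2 -172.7  137. ]
444 314 [ 429.7 -177.3  170.3]
413 213 [ 644.2 -139.8   63.4]
443 382 [ 295.4 -193.8   62.2]
420 300 [ 464.  -161.2   -0.5]
430 330 [ 399.5 -180.9    2.3]
438 256 [ 544.1 -176.2  133.9]
441 256 [ 547.4 -187.6  107. ]
435 256 [ 543.7 -169.7  136.9]
425 229 [ 604.8 -159.    93.4]
panel corners z? [ 649.  -139.8   50. ] [ 294.3 -196.3   50. ]
top [678.5 348.1 157. ]
top [445.7 289.2 157. ]
top [690.8  68.9 135. ]
side [682.2 347.3 157. ]
side [448.6 287.7 157. ]
side [707.8  48.1 135. ]
```

View pics/crop0.png

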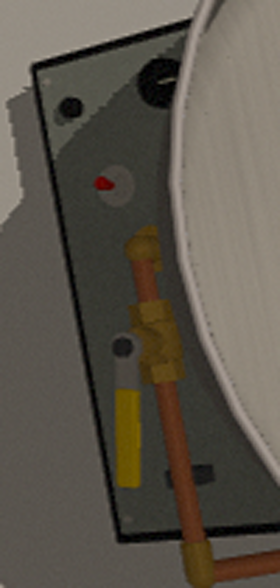

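The crop shows the lever sleeve at image (445,346), stem nut (444,314), red bat (437,255), and the lever sits about 0.2 rad off the pipe line. The heights and distances agree with the text. Machine frame: origin ≈ (470,-177), panel y at yaw 9.05°.

```bash
cat >> h.py <<'E'
np.set_printoptions(precision=3,suppress=True)
a=np.radians(9.05);c40,s40=np.cos(np.radians(40)),np.sin(np.radians(40))
py=np.array([np.cos(a),np.sin(a),0]);xm=np.array([np.sin(a),-np.cos(a),0]);Z=np.array([0,0,1.])
n=c40*Z-s40*xm;px=c40*xm+s40*Z
PO=np.array([470,-177,0])+44*xm+108*Z
P=np.c_[px,py,n]
RT=np.c_[py,px,-n]   # tool x=panel y, y=panel x, z=-n
def W(x,y,z): return PO+P@np.array([x,y,z],float)
def inP(w): return P.T@(np.asarray(w)-PO)
def go(w,R=None,s=None):
    s=s or read_state();R0=Ro.from_quat(s["ee_rot"]).as_matrix()
    R=R0 if R is None else R
    return np.r_[R0.T@(np.asarray(w)-s["position"])/1e3, Ro.from_matrix(R0.T@R).as_rotvec()]
E
python3 - <<'E'
from h import *
s=read_state();R0=Ro.from_quat(s["ee_rot"]).as_matrix()
print(np.linalg.det(RT),R0)
print(inP([430.7,-183.6,162.6]),inP([369.4,-184.2,153.6]),inP([545.2,-172.7,137]))
print("W1",go([330,260,360]))
print("W2",go([400,0,380],RT))
print("W3",W(20,-110,160),go(W(20,-110,160),RT))
E
```

```text
0.9999999999999999 [[ 0.965 -0.261 -0.   ]
 [-0.261 -0.965 -0.002]
 [ 0.     0.002 -1.   ]]
[  1.648 -39.849  69.893] [ -11.07  -100.48    68.815] [-9.257 74.94  45.624]
W1 [ 0.251  0.288 -0.129  0.     0.     0.   ]
W2 [ 0.386  0.52  -0.149 -0.686  0.147 -0.404]
W3 [ 354.523 -151.319  243.423] [ 0.382  0.678 -0.012 -0.686  0.147 -0.404]
```

```bash
python3 -m handwheel '[[0.03,0.03,-0.05,0,0,0,-1],[0.08,0.08,-0.09,0,0,0,-1],[0.12,0.13,-0.13,0,0,0,-1],[0.16,0.18,-0.13,0,0,0,-1],[0.21,0.23,-0.13,0,0,0,-1],[0.25,0.29,-0.13,0,0,0,-1],[0.25,0.29,-0.13,0,0,0,-1],[0.25,0.29,-0.13,0,0,0,-1]]' && python3 -c "
from h import *
s=read_state();print(s['joints']);print(go([390,0,380],RT,s));print(go([390,0,380],None,s))"
```

```text
clock: 1.1
position: [329.1, 255.6, 361.7]
ee_rot: [0.991, -0.134, 0.0, -0.0]
contact_force: [-0.7, 0.9, -1.3]
gripper_width: -0.2
grasp_force: 0.0
[ 1.054 -0.057 -0.212 -0.    -1.415  0.249]
[ 0.126  0.23  -0.018 -0.688  0.148 -0.409]
[ 0.126  0.23  -0.018  0.     0.     0.   ]
```

```bash
python3 -m handwheel '[[0.02,0.04,0,-0.11,0.025,-0.07,-1],[0.04,0.08,0,-0.23,0.05,-0.14,-1],[0.06,0.12,-0.01,-0.34,0.075,-0.2,-1],[0.08,0.16,-0.015,-0.46,0.1,-0.27,-1],[0.1,0.2,-0.018,-0.57,0.125,-0.34,-1],[0.126,0.23,-0.018,-0.688,0.148,-0.409,-1],[0.126,0.23,-0.018,-0.688,0.148,-0.409,-1],[0.126,0.23,-0.018,-0.688,0.148,-0.409,-1],[0.126,0.23,-0.018,-0.688,0.148,-0.409,-1]]' && python3 -c "
from h import *
s=read_state();print(s['joints'],inP(s['position']));print(go([390,0,380],RT,s));print(go(W(24,-114,160),RT,s))"
```

```text
clock: 2.22
position: [390.7, 4.4, 379.8]
ee_rot: [0.937, 0.076, 0.028, 0.34]
contact_force: [-1.0, -1.2, 0.5]
gripper_width: -0.2
grasp_force: 0.0
[ 0.838 -0.052 -0.515  0.525 -1.587  0.773] [ -5.811 -49.805 359.665]
[-0.001  0.003  0.003 -0.001 -0.004  0.004]
[-0.065  0.03   0.199 -0.001 -0.004  0.004]
```

```bash
python3 -m handwheel '[[-0.02,0.01,0.05,0,0,0,-1],[-0.04,0.02,0.1,0,0,0,-1],[-0.06,0.03,0.15,0,0,0,-1],[-0.065,0.03,0.199,0,-0.004,0.004,-1],[-0.065,0.03,0.199,0,-0.004,0.004,-1],[-0.065,0.03,0.199,0,-0.004,0.004,-1]]' && python3 -c "
from h import *
s=read_state();print(s['joints'],inP(s['position']));print(go(W(24,-114,57),RT,s))
p,d=get_image('top');cv2.imwrite('pics/a.png',cv2.resize(p[150:400,340:560],None,fx=2.4,fy=2.4))"
```

```text
clock: 2.98
position: [351.9, -155.3, 247.5]
ee_rot: [0.937, 0.074, 0.028, 0.341]
contact_force: [0.2, 0.6, 1.1]
gripper_width: -0.2
grasp_force: 0.0
[ 0.473 -0.102 -0.958  0.753 -1.105  0.769] [  25.286 -113.213  160.863]
[-0.001 -0.001  0.104  0.    -0.001 -0.001]
```

View pics/a.png

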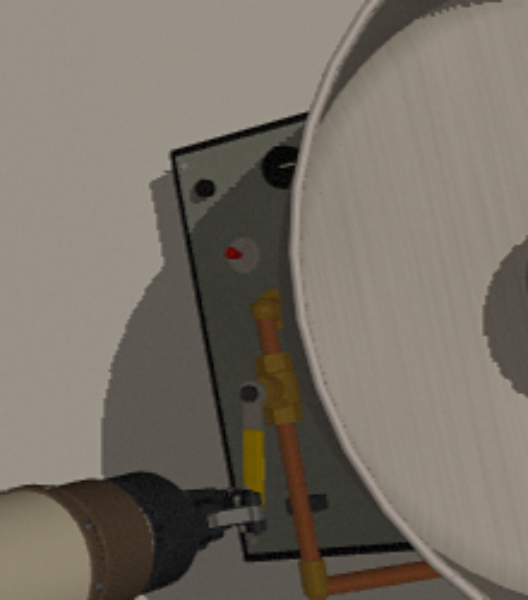

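The picture shows the closed fingers (crop (240,510)) above the lever's end and the lever still in place (crop (255,460)). Joint 3 is near its limit, so I'll descend in part first.

```bash
python3 -m handwheel '[[0,0,0.02,0,0,0,-1],[0,0,0.04,0,0,0,-1],[0,0,0.05,0,0,0,-1],[0,0,0.05,0,0,0,-1]]' && python3 -c "
from h import *
s=read_state();print(s['joints'],inP(s['position']));print(go(W(24,-114,57),RT,s))"
```

```text
clock: 3.52
position: [356.6, -187.2, 208.7]
ee_rot: [0.937, 0.074, 0.027, 0.341]
contact_force: [-0.0, 0.6, 0.0]
gripper_width: -0.0
grasp_force: 0.0
[ 0.31  -0.037 -1.043  0.912 -0.934  0.719] [  25.086 -113.584  110.366]
[-0.    -0.001  0.053  0.001  0.    -0.   ]
```

```bash
python3 -m handwheel '[[0,0,0,0,-0.12,0,-1],[0,0,0,0,-0.24,0,-1],[0,0,0,0,-0.36,0,-1],[0,0,0,0,-0.36,0,-1],[0,0,0,0,-0.36,0,-1]]'
cat >> h.py <<'E'
RB=RT@Ro.from_rotvec([0,-0.36,0]).as_matrix()
def rel(pts,R,s=None):
    s=s or read_state();print(s['joints'][2],inP(s['position']),s['contact_force'])
    for q in pts: print(q,go(W(*q),R,s))
E
python3 -c "
from h import *
print(read_state()['joints'])
rel([(24,-114,90),(24,-114,57)],RB)"
```

```text
clock: 4.15
position: [355.5, -187.5, 208.3]
ee_rot: [0.926, 0.012, -0.141, 0.349]
contact_force: [-0.6, -0.8, -0.4]
gripper_width: -0.1
grasp_force: 0.0
[ 0.324  0.171 -0.796  0.605 -1.228  0.879]
-0.7963117166558062 [  24.852 -114.686  110.024] [-0.577 -0.763 -0.443]
(24, -114, 90) [ 0.008 -0.001  0.019  0.001 -0.     0.   ]
(24, -114, 57) [ 0.019 -0.001  0.049  0.001 -0.     0.   ]
```

```bash
python3 -m handwheel '[[0.004,0,0.01,0,0,0,-1],[0.008,0,0.02,0,0,0,-1],[0.012,0,0.03,0,0,0,-1],[0.016,0,0.04,0,0,0,-1],[0.019,-0.001,0.049,0,0,0,-1],[0.019,-0.001,0.049,0,0,0,-1],[0.019,-0.001,0.049,0,0,0,-1]]' && python3 -c "
from h import *
th=[.2,.35,.5,.65,.8,.95,1.1,1.25,1.4,1.5,1.57]
rel([(-70*np.sin(t)+22*np.cos(t),-40-70*np.cos(t)-22*np.sin(t),57) for t in th],RB)"
```

```text
clock: 5.03
position: [361.2, -220.6, 167.2]
ee_rot: [0.926, 0.011, -0.142, 0.349]
contact_force: [-0.5, -0.0, -0.3]
gripper_width: 0.3
grasp_force: 0.0
-0.85556012788845 [  24.169 -114.274   56.961] [-0.54  -0.007 -0.33 ]
(np.float64(7.65461155685303), np.float64(-112.97538572637826), 57) [ 0.001 -0.017 -0.001  0.     0.002 -0.   ]
(np.float64(-3.3366468392392576), np.float64(-113.29984166333645), 57) [ 0.001 -0.028 -0.     0.     0.002 -0.   ]
(np.float64(-14.252971340706008), np.float64(-111.97814118161857), 57) [ 0.002 -0.038 -0.001  0.     0.002 -0.   ]
(np.float64(-24.84920483344354), np.float64(-109.03996682462677), 57) [ 0.005 -0.049 -0.002  0.     0.002 -0.   ]
(np.float64(-34.88737875732895), np.float64(-104.55130365409107), 57) [ 0.009 -0.059 -0.004  0.     0.002 -0.   ]
(np.float64(-44.14205736705072), np.float64(-98.61295736783806), 57) [ 0.015 -0.068 -0.006  0.     0.002 -0.   ]
(np.float64(-52.405400532937776), np.float64(-91.35829042114199), 57) [ 0.021 -0.077 -0.008  0.     0.002 -0.   ]
(np.float64(-59.49183138219513), np.float64(-82.9502269934917), 57) [ 0.029 -0.084 -0.011  0.     0.002 -0.   ]
(np.float64(-65.24220395538691), np.float64(-73.577594062763), 57) [ 0.038 -0.089 -0.014  0.     0.002 -0.   ]
(np.float64(-68.26843062559435), np.float64(-66.8964938220284), 57) [ 0.044 -0.092 -0.017  0.     0.002 -0.   ]
(np.float64(-69.9824586175923), np.float64(-62.05573589425169), 57) [ 0.049 -0.094 -0.019  0.     0.002 -0.   ]
```

```bash
python3 -m handwheel '[[0,-0.01,0,0,0,0,-1],[0.001,-0.019,0,0,0,0,-1],[0.001,-0.028,0,0,0,0,-1],[0.002,-0.038,-0.001,0,0,0,-1],[0.005,-0.049,-0.002,0,0,0,-1],[0.009,-0.059,-0.004,0,0,0,-1],[0.015,-0.068,-0.006,0,0,0,-1],[0.015,-0.068,-0.006,0,0,0,-1]]' && python3 -c "
from h import *
th=[.95,1.1,1.25,1.4,1.5,1.57]
rel([(-70*np.sin(t)+22*np.cos(t),-40-70*np.cos(t)-22*np.sin(t),57) for t in th],RB)
p,d=get_image('top');cv2.imwrite('pics/b.png',cv2.resize(p[150:400,340:560],None,fx=2.4,fy=2.4))"
```

```text
clock: 6.02
position: [369.1, -165.6, 122.7]
ee_rot: [0.926, 0.012, -0.142, 0.348]
contact_force: [-1.3, 0.2, 2.2]
gripper_width: 0.1
grasp_force: 1.0
-0.8670362213311961 [-45.091 -97.801  56.982] [-1.326  0.232  2.223]
(np.float64(-44.14205736705072), np.float64(-98.61295736783806), 57) [-0.001  0.001  0.    -0.     0.002  0.001]
(np.float64(-52.405400532937776), np.float64(-91.35829042114199), 57) [ 0.006 -0.007 -0.002 -0.     0.002  0.001]
(np.float64(-59.49183138219513), np.float64(-82.9502269934917), 57) [ 0.014 -0.014 -0.005 -0.     0.002  0.001]
(np.float64(-65.24220395538691), np.float64(-73.577594062763), 57) [ 0.023 -0.02  -0.009 -0.     0.002  0.001]
(np.float64(-68.26843062559435), np.float64(-66.8964938220284), 57) [ 0.029 -0.023 -0.011 -0.     0.002  0.001]
(np.float64(-69.9824586175923), np.float64(-62.05573589425169), 57) [ 0.033 -0.025 -0.013 -0.     0.002  0.001]
```

View pics/b.png

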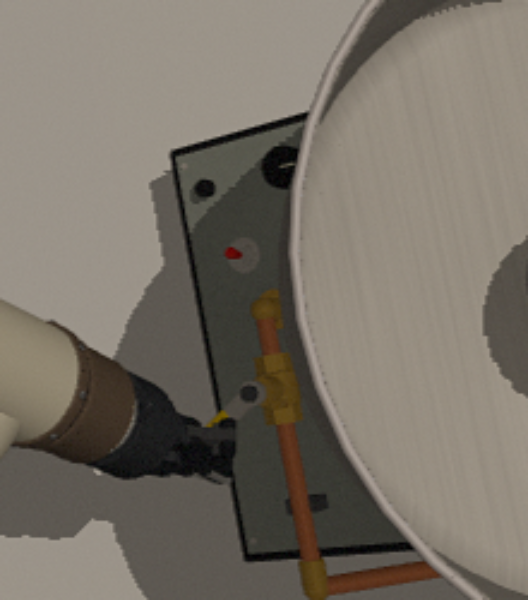

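The lever is turning: it now points down-left from the stem (crop (250,392)) towards (210,425), with the fingers behind it.

```bash
python3 -m handwheel '[[0.006,-0.007,-0.002,0,0,0,-1],[0.014,-0.014,-0.005,0,0,0,-1],[0.023,-0.02,-0.009,0,0,0,-1],[0.029,-0.023,-0.011,0,0,0,-1],[0.033,-0.025,-0.012,0,0,0,-1],[0.033,-0.025,-0.012,0,0,0,-1]]' && python3 -c "
from h import *
s=read_state();print(inP(s['position']),P.T@s['contact_force'],s['grasp_force']);rel([(-70,-58,57),(-70,-54,57),(-70,-50,57)],RB,s)"
```

```text
clock: 6.82
position: [399.5, -142.7, 107.4]
ee_rot: [0.926, 0.011, -0.143, 0.35]
contact_force: [-6.9, -0.9, 6.1]
gripper_width: -0.0
grasp_force: 3.9
[-68.528 -64.269  56.761] [ 3.774 -6.925  4.858] 3.8888501096516848
-0.7986116099332612 [-68.528 -64.269  56.761] [-6.876 -0.86   6.148]
(-70, -58, 57) [ 0.006 -0.001 -0.002  0.002  0.005 -0.   ]
(-70, -54, 57) [ 0.01  -0.001 -0.004  0.002  0.005 -0.   ]
(-70, -50, 57) [ 0.013 -0.001 -0.005  0.002  0.005 -0.   ]
```

```bash
python3 -m handwheel '[[0.002,-0.0005,-0.001,0,0,0,-1],[0.004,-0.001,-0.0015,0,0,0,-1],[0.004,-0.001,-0.0015,0,0,0,-1]]' && python3 -c "
from h import *
s=read_state();print(inP(s['position']),P.T@s['contact_force'],s['grasp_force'])"; python3 -m handwheel '[[0.002,0,-0.001,0,0,0,-1],[0.003,0,-0.001,0,0,0,-1],[0.003,0,-0.001,0,0,0,-1]]' && python3 -c "
from h import *
s=read_state();print(inP(s['position']),P.T@s['contact_force'],s['grasp_force'])"
```

```text
clock: 7.2
position: [399.7, -142.9, 107.4]
ee_rot: [0.925, 0.01, -0.147, 0.351]
contact_force: [-14.3, 2.7, 10.8]
gripper_width: 0.1
grasp_force: 8.4
[-68.398 -64.069  56.605] [  3.166 -13.722  11.469] 8.38041527196765
clock: 7.58
position: [399.9, -143.1, 107.4]
ee_rot: [0.924, 0.009, -0.149, 0.352]
contact_force: [-21.8, 7.9, 14.2]
gripper_width: 0.1
grasp_force: 12.7
[-68.211 -63.889  56.42 ] [  0.531 -20.31   18.139] 12.70091313868761
```

It's held at a stop (force climbs to about 20 N with no travel). Back off and look.

```bash
python3 -m handwheel '[[-0.01,0,0.002,0,0,0,-1],[-0.02,0,0.004,0,0,0,-1],[-0.025,0,-0.02,0,0,0,-1],[-0.025,0,-0.07,0,0,0,-1],[-0.025,-0.02,-0.12,0,0,0,-1],[-0.025,-0.03,-0.15,0,0,0,-1],[-0.025,-0.03,-0.15,0,0,0,-1]]' && python3 -c "
from h import *
s=read_state();print(inP(s['position']),s['contact_force'],s['joints']);rel([(14,75,140),(14,75,40)],RT,s)
p,d=get_image('top');np.savez('c.npz',p=p,d=d);cv2.imwrite('pics/c.png',cv2.resize(p[150:400,340:560],None,fx=2.4,fy=2.4))"
```

```text
clock: 8.45
position: [420.9, -15.4, 201.7]
ee_rot: [0.927, 0.013, -0.139, 0.347]
contact_force: [0.3, -0.1, -1.3]
gripper_width: 0.1
grasp_force: 0.0
[-101.6    -23.041  207.623] [ 0.304 -0.119 -1.317] [ 0.629  0.329 -0.529  0.393 -1.405  0.763]
-0.52930881545346 [-101.6    -23.041  207.623] [ 0.304 -0.119 -1.317]
(14, 75, 140) [ 0.115  0.116  0.029 -0.003  0.354 -0.   ]
(14, 75, 40) [ 0.15   0.116  0.123 -0.003  0.354 -0.   ]
```

View pics/c.png

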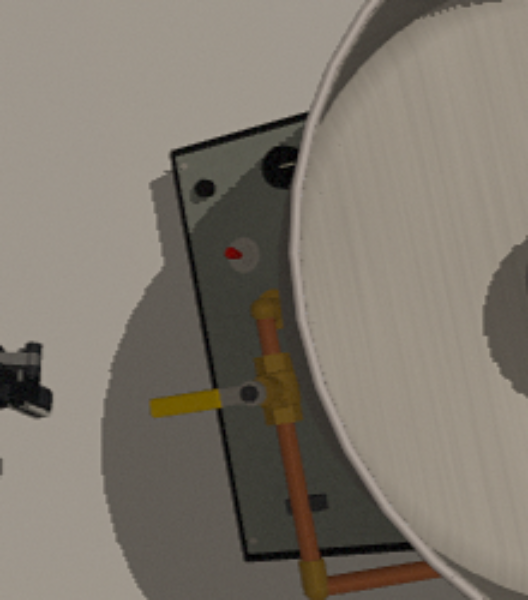

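The lever now points left from the stem (249,393) to (150,407), square to the pipe by eye. Checking the angle numerically.

Run:
```python
from h import *
z=np.load("c.npz");p,d=z["p"],z["d"];hsv=cv2.cvtColor(p,cv2.COLOR_BGR2HSV)
m=cv2.inRange(hsv,(22,150,80),(35,255,255));m[:,:395]=0;m[:300]=0;m[340:]=0
v,u=np.where(m);
def onplane(u,v,h):
    c,r=ray("top",u,v);return inP(c+r*((W(0,0,h)-c)@n)/(r@n))
q=np.array([onplane(a,b,73) for a,b in zip(u,v)])
vx,vy,x0,y0=cv2.fitLine(q[:,:2].astype(np.float32),cv2.DIST_L2,0,.01,.01).ravel()
print(len(q),q.mean(0),np.degrees(np.arctan2(vy,vx)),"stem",onplane(340+249/2.4,150+393/2.4,78))
```

```text
229 [-61.917 -39.001  73.   ] 0.098387904 stem [  0.28  -39.368  78.   ]
```

Lever is within 0.1° of square. Next, the toggle.

```bash
python3 -m handwheel '[[0.03,0.03,0,0,0.12,0,-1],[0.06,0.06,0,0,0.24,0,-1],[0.09,0.09,0.01,0,0.354,0,-1],[0.115,0.126,0.029,0,0.354,0,-1],[0.115,0.126,0.029,0,0.354,0,-1],[0.115,0.126,0.029,0,0.354,0,-1]]' && python3 -c "
from h import *
rel([(25,75,60),(25,75,33)],RT)"
```

```text
clock: 9.25
position: [535.8, -142.0, 229.7]
ee_rot: [0.937, 0.073, 0.023, 0.341]
contact_force: [-0.7, 1.5, 0.1]
gripper_width: -0.2
grasp_force: 0.0
-0.6339657070342968 [ 25.961  70.437 137.034] [-0.681  1.452  0.145]
(25, 75, 60) [ 0.005 -0.001  0.077  0.     0.009  0.   ]
(25, 75, 33) [ 0.006 -0.001  0.104  0.     0.009  0.   ]
```

```bash
python3 -m handwheel '[[0.003,0,0.03,0,0,0,-1],[0.005,-0.001,0.06,0,0.009,0,-1],[0.006,-0.001,0.085,0,0.009,0,-1],[0.006,-0.001,0.104,0,0.009,0,-1],[0.006,-0.001,0.104,0,0.009,0,-1]]' && python3 -c "
from h import *
rel([(5,75,33),(-10,75,33),(-14,75,33)],RT)"; python3 -m handwheel '[[0,-0.01,0,0,0,0,-1],[0,-0.018,0,0,0,0,-1],[0,-0.025,0,0,0,0,-1],[0,-0.031,0,0,0,0,-1],[0,-0.035,0,0,0,0,-1],[0,-0.035,0,0,0,0,-1]]' && python3 -c "
from h import *
rel([(5,75,33)],RT)
p,d=get_image('top');cv2.imwrite('pics/d.png',cv2.resize(p[150:400,340:560],None,fx=2.4,fy=2.4))"
```

```text
clock: 9.88
position: [551.0, -205.8, 148.7]
ee_rot: [0.937, 0.075, 0.026, 0.341]
contact_force: [-0.5, 0.6, 0.4]
gripper_width: 0.4
grasp_force: 0.0
-0.7450371797677792 [23.992 75.489 33.027] [-0.477  0.649  0.416]
(5, 75, 33) [-0.    -0.019  0.     0.     0.001  0.002]
(-10, 75, 33) [-0.    -0.034  0.     0.     0.001  0.002]
(-14, 75, 33) [-0.    -0.038  0.     0.     0.001  0.002]
clock: 10.62
position: [547.6, -179.1, 127.1]
ee_rot: [0.937, 0.075, 0.027, 0.341]
contact_force: [-0.2, -0.4, -0.3]
gripper_width: -0.1
grasp_force: 0.0
-0.7761113818561451 [-10.475  76.282  33.7  ] [-0.184 -0.426 -0.263]
(5, 75, 33) [-0.001  0.015  0.001  0.    -0.001  0.001]
```

View pics/d.png

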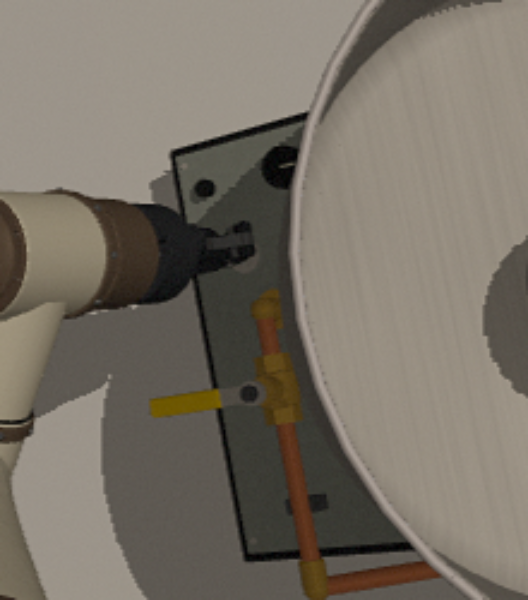

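The fingers cover the toggle (crop (240,240)); the near-zero force suggests it has snapped over. Backing off to look.

```bash
python3 -m handwheel '[[0,0.01,0,0,0,0,-1],[0,0.018,0,0,0,0,-1],[0,0.018,-0.04,0,0,0,-1],[0,0.018,-0.09,0,0,0,-1],[0,-0.02,-0.14,0,0,0,-1],[0,-0.07,-0.17,0,0,0,-1],[0,-0.12,-0.18,0,0,0,-1],[0,-0.12,-0.18,0,0,0,-1],[0,-0.12,-0.18,0,0,0,-1]]' && python3 -c "
from h import *
rel([(5,75,33)],RT)
p,d=get_image('top');cv2.imwrite('pics/e.png',cv2.resize(p[100:400,140:560],None,fx=1.9,fy=1.9))
q=p[240:275,420:460];hsv=cv2.cvtColor(q,cv2.COLOR_BGR2HSV);v,u=np.where(cv2.inRange(hsv,(0,180,60),(8,255,255)));print(u.mean()+420,v.mean()+240,len(u))
for th in(.3,-.3): print(proj('top',W(-20+33*np.sin(th),75,10+33*np.cos(th))))
print(inP(atd('top',u.mean()+420,v.mean()+240,np.median(d[v+240,u+420]))))"
```

```text
clock: 11.8
position: [515.0, 25.2, 188.5]
ee_rot: [0.937, 0.074, 0.027, 0.341]
contact_force: [-0.7, 0.1, 0.8]
gripper_width: 0.0
grasp_force: 0.0
-0.6018208992774587 [-129.518   76.213  213.823] [-0.734  0.075  0.797]
(5, 75, 33) [-0.001  0.134  0.181  0.    -0.001 -0.   ]
431.3207547169811 256.5660377358491 53
[[437.082 255.295]]
[[428.485 257.216]]
[-25.872  75.518  36.716]
```

View pics/e.png

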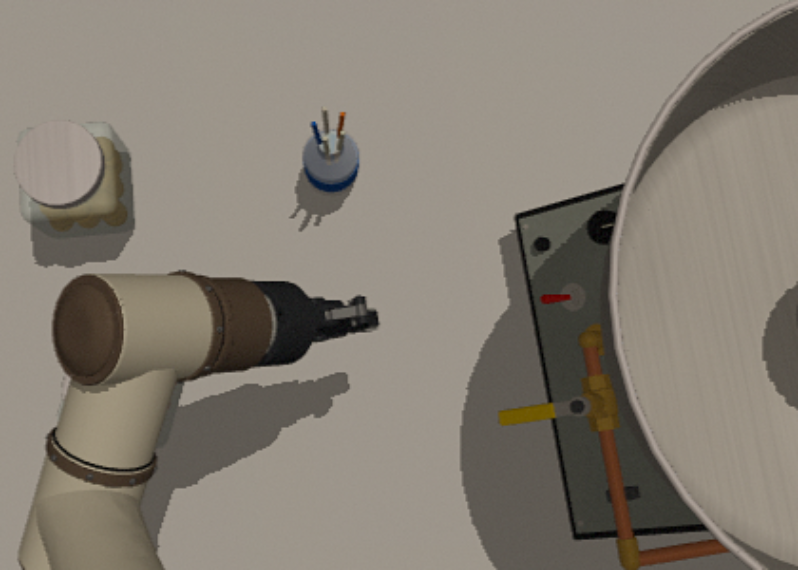

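The bat lies down the slope (tip at crop (543,298)), i.e. off. The lever is still square, and the bottle and yellow jar are unmoved. A numeric check that nothing changed in the side view, then hand-in.

Run:
```python
from h import *
p,d=get_image("side");cv2.imwrite("pics/f.png",p[60:330,200:480])
o=np.load("side0.npz")["p"]
for b in [(100,180,260,335),(110,190,365,425),(230,285,345,390)]:
    print(np.mean(cv2.absdiff(p,o)[b[0]:b[1],b[2]:b[3]]))
```

```text
46.69694444444445
9.142847222222223
9.28053872053872
```

View pics/f.png

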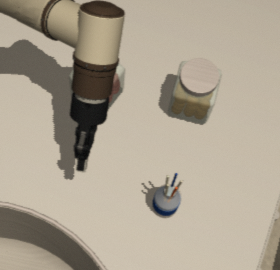

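The side view shows the arm above the pink jar, whose visible corner is still at full-image (325,130) as at the start; the other jar and the bottle are in place, and the arm touches nothing.

```bash
python3 -c "
from bench import *
print(job_done())"
```

```text
the job is handed in; nothing more can be done
None
```

I shut the gas first, with the lever against its stop and measured within 0.1° of square across the pipe, then flipped the motor toggle to off and backed the arm clear. The yellow jar and the bottle look unmoved; the pink jar was mostly hidden under the arm, but its visible corner had not moved, and I handed the job in (no verdict returned).

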